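# Rehang the lift-off door of the abrasives locker and shut it

### The job

The small steel locker's polished door stands in the wooden rack: hang it back on the locker standing open, lowering it gently, without letting it drop, until both hinge knuckles sit all the way down on their pins. Then push the door fully shut so that it snaps into its catch. Do not knock over or shove the other things on the table.

Things in the scene. Friction and masses are not known exactly. Their poses are not given: they have to be found in the camera images.
- cabinet: Grey sheet-steel locker without its door, fixed to the table: 130 mm deep (its x), 180 wide (its y), 196 high; abrasives lie inside. Origin: centre of its underside, on the table. The open front looks along its own -x, its frame at x = -65 mm. At the left front edge (+y) stand two hinge pins, one above the other on a vertical axis at x = -74, y = +99 mm.
- catch (a point): Spring catch with two black upright rollers inside the cabinet's free side, 114 mm above the table; this point lies midway between the rollers. The bulb of the door's strike snaps through between them: the last 15 mm of travel of the door's free edge need a push of about 5 N there; then the catch draws the door shut and holds it.
- door: Grey steel door panel, loose, upright in the rack: 14 mm thick (its x), 170 wide (its y), 170 high, 0.36 to 0.54 kg. Origin: middle of its lower edge, z up. Outer face -x, inner face +x. Hung and shut it has the cabinet's orientation and its origin at (-74, 0, 14) mm in the cabinet's frame; standing open by A it is turned about the pins by -A (clockwise from above). It sags up to 5 mm at the free edge.
- door_top (a point): Middle of the door's top edge, 170 mm above its origin. The edge is bare and can be gripped from above across its 14 mm; the centre of mass lies within 5 mm of the panel's middle.
- handle (a point): Middle of the steel bow handle on the door's outer face: in the door's frame 26 mm out along -x, at y = -66 mm, z = 82 mm; the bow is upright, 60 mm high and 7 mm thick.
- strike (a point): Centre of the bulb, 10 mm thick, at the end of the strike, a tongue that stands 33 mm out of the door's inner face: in the door's frame at x = +35, y = -62, z = 100 mm.
- rack: Wooden rack fixed to the table, 105 mm (its x) by 110 mm (its y), 42 mm high, with three slots along its y, 17 mm wide, 30 mm deep, slot floor 12 mm above the table. Origin: centre of its underside. The door stands in the middle slot with the rack's yaw, within 12 mm of its middle, its knuckled edge toward the rack's +y.
- pin_low (a point): Centre of the shoulder at the root of the lower hinge pin, 44 mm above the table. The pin rises 22 mm above it: 9.6 mm in diameter for 14 mm, then tapering to 4 mm at the tip. The shoulder is the top of a 20 mm round barrel, 24 mm high.
- pin_high (a point): The same for the upper pin, 100 mm straight above the lower, 144 mm above the table.
- knuckle_low (a point): Centre of the lower mouth of the door's lower knuckle: in the door's frame at x = 0, y = +99, z = 30 mm. A knuckle is an upright steel tube open at both ends, 20 mm outside, bore 12 mm, 26 mm long. Hung, it lies at pin_low.
- knuckle_high (a point): Centre of the lower mouth of the door's upper knuckle, 100 mm above the lower, of the same size. Hung, it lies at pin_high.
- washer_jar: Bystander: clear jar of washers with a black lid, 62 mm wide, 84 mm high. Origin: centre of its underside.
- squeeze_bottle: Bystander: white squeeze bottle with a nozzle, 78 mm wide, 216 mm high. Origin: centre of its underside.

How it is judged:
By the outcome, as a careful person would: the job done as asked, in the order asked, and still so for the second after the job is handed in, with the robot touching nothing.
It also fails if it takes over 61 s, if anything falls off the work surface, if the arm or the gripper's body presses on something with over 40 N, if the wrist force passes 120 N, or if a joint passes its speed limit or range.

### The arm

A 7-joint arm with a two-finger parallel gripper is mounted at the origin on the work surface; the furniture and walls round the work are solid. World frame = base frame: x ahead of the robot, y to its left, z up, the work surface at z = 0. Lengths are in m, angles in rad, forces in N, time in s.
With the tool pointing down it reaches from about 0.4 to 0.85 m from the base axis. Payload 4.5 kg.
Tool frame: the origin (TCP) lies midway between the tips of the shut fingers; the grasp point (between the pads) lies 19 mm behind it; z points along the fingers, y is the line along which they close (so a half turn about z gives the same grasp; the last joint's range is limited). The gripper opens to 85 mm and grips with 20 to 120 N. Pads are 22 mm wide; open, the fingers measure 114 mm over their backs; the gripper's body (76 mm by 85 mm) begins 54 mm behind the grasp point. The pads swing forward as they close: fully open they stand 13 mm farther back than shut.
Start: joints at [1.277, 0.689, -0.195, 1.565, 0.157, 0.902, -0.215], TCP at [0.201, -0.592, 0.231] pointing down, gripper open.
Joint ranges: [-3.01, 3.01], [-0.46, 2.08], [-1.47, 1.51], [0.13, 2.56], [-1, 4.14], [0.04, 2.09], [-2.66, 2.66]. Speed limits (rad/s): [2.57, 2.57, 3.14, 3.14, 3.14, 3.14, 3.14].

### API

Orientations are given as a 3x3 rotation matrix whose columns are the frame's x, y, z axes.
In Python, from rig import bot gives the robot as it stands. The module is installed in compiled form; this text tells all that it offers.
- The arm moves only by the shell command python3 -m crank 'ROWS' [OPENING] [FORCE]. ROWS is JSON, a list of rows, each a list of 4 numbers: the shift along the tool's x, y, z in mm, then the turn about the tool's z in degrees. In form: [[x, y, z, yaw], ...]. A call has 1 to 8 rows; each row shifts and turns the commanded pose from where the row before left it, along the tool's axes as they then stand; what a row does not reach is not made up. A row lasts 1/10 s, in which the tool goes at most 50 mm and 8.59 degrees, less where a joint would pass 70% of its speed; a pose out of reach is approached as far as the arm can. A call is refused whole if a number of a shift passes 50 or a number of a turn 8.59, either way. A call with a gripper value outside its range is refused whole. OPENING is the opening, from 0 (shut) to 1 (fully open), set as the call begins (- or left out, the last holds). The fingers move at their own pace and stop on an object; FORCE is the grip in N (left out, the last holds). Time passes only in rows, so rows that do not move let the fingers close. It gives the time, the measured TCP pose, the force, the opening and the grip force at its end, in the units of the state.
- bot.observe(): the state, without advancing time (a new reading comes with each control period).
- bot.snapshot(name): name is "side" or "top"; returns a dict with "frame" (480x640x3 uint8, blue, green, red), "fovy" (degrees; the focal length in pixels is half the picture's height over the tangent of half this angle, whatever the lens; pixels are square), "cx", "cy" (the principal point, pixels), "camera_from_world" (4x4, takes a point from world to camera coordinates). Camera axes: x right, y down, z forward; pixel columns grow to the right and rows downward; lengths in m; the calibration is good to about 2 mm. A picture is of the moment at which its call begins. There is no depth.
- bot.close_job(): hands the job in; it is judged then, once.
The state is a dict: "time_s": time; "joint_pos": joint angles; "dq": joint speeds; "joint_torque": joint torques, N m; "eef_pos": TCP position; "ee_rot": TCP orientation; "contact_force": force on the tool from outside, world axes, zero at the start; "ft_torque": the same for the moment, N m; "gripper_width": finger opening in m; "gripper_force": force on a finger pad.
Only numpy, scipy, OpenCV 4.12 (cv2) and the standard library are available. Lean on these libraries where they do the work, as an engineer would, in place of code of your own. Each camera call takes 0.05 s, during which the arm holds its last target. There are 200 camera calls.

## Working session

There is one attempt and no reset: what is moved stays moved. The work goes in short steps, Python scripts to look and compute and a shell command to move; the robot and the scene stay as the last step left them, time stands still between calls to the robot, and variables do not carry over. Pictures are saved under pics/ and viewed, at most 10 in all, crops included, and the job is handed in when it is done.

```bash
mkdir -p pics; cat > h.py <<'E'
from rig import bot
import numpy as np, cv2
def snap(n,save=None):
    s=bot.snapshot(n)
    if save: cv2.imwrite('pics/'+save,s['frame'])
    return s
def K(s):
    f=240/np.tan(np.radians(s['fovy'])/2); return f
def ray(s,u,v):
    T=np.array(s['camera_from_world']); R=T[:3,:3]; o=-R.T@T[:3,3]
    d=R.T@np.array([(u-s['cx'])/K(s),(v-s['cy'])/K(s),1]); return o,d/np.linalg.norm(d)
def onz(s,u,v,z):
    o,d=ray(s,u,v); return o+d*(z-o[2])/d[2]
def proj(s,p):
    T=np.array(s['camera_from_world']); c=T[:3,:3]@np.array(p)+T[:3,3]
    return c[:2]/c[2]*K(s)+[s['cx'],s['cy']]
E
python3 - <<'E'
from h import *
for n in('side','top'):
    s=snap(n,n+'0.png'); o,d=ray(s,320,240); print(n,s['fovy'],s['cx'],s['cy'],o,d)
st=bot.observe(); print(st['time_s'],st['eef_pos'],np.round(st['ee_rot'],3),st['contact_force'],st['gripper_width'])
E
```

```text
side 42.611102802017115 319.8227400123652 230.09448343329066 [0.01321312 1.29700301 0.83813132] [ 0.33197093 -0.81951187 -0.46711412]
top 45.98674177469429 315.64759063992136 239.74782080847405 [0.21145014 0.01830558 1.89443893] [ 1.74928546e-01 -4.12522967e-04 -9.84581045e-01]
0.1 [ 0.20098239 -0.59117904  0.2305681 ] [[ 0.947  0.322 -0.001]
 [ 0.322 -0.947  0.002]
 [-0.    -0.002 -1.   ]] [0.25687984 0.47008387 0.60333889] 0.08547955764752835
```

View pics/side0.png

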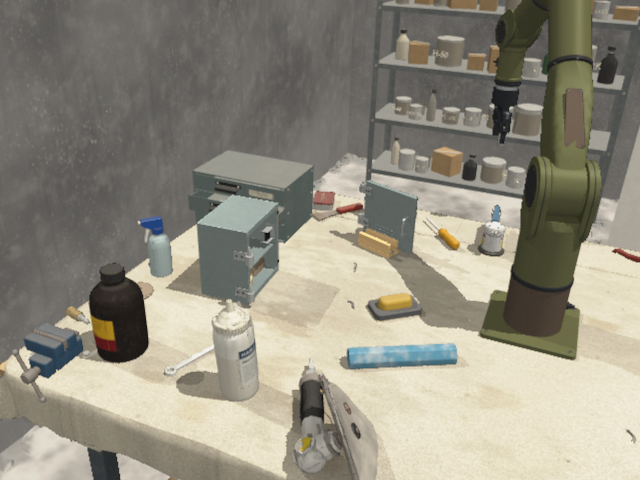

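View pics/top0.png

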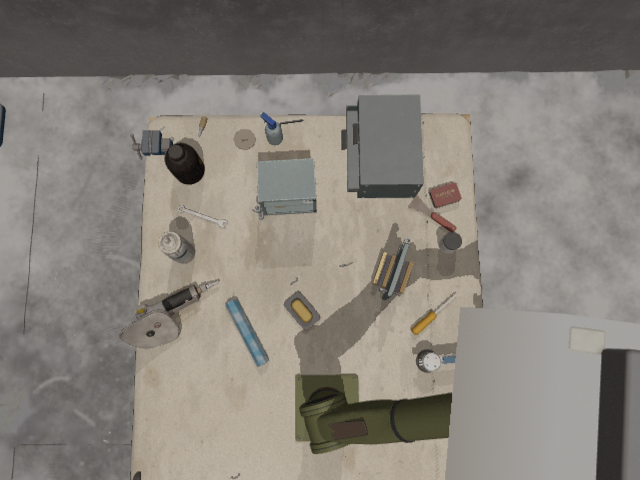

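The side view shows the cabinet at about (238,250), with its pins on the left at about (248,255), and the door in the rack at (390,215). In the top view the cabinet is at (286,187), its pins near (259,211), the door at (397,270), the jar at (452,240) and the bottle at (173,245). I'll zoom in next.

```bash
python3 - <<'E'
import cv2,numpy as np
t=cv2.imread('pics/top0.png');s=cv2.imread('pics/side0.png')
def c(im,x,y,w,h,k,):
    o=cv2.resize(im[y:y+h,x:x+w],None,fx=k,fy=k,interpolation=cv2.INTER_CUBIC)
    for i in range(0,w,10):cv2.line(o,(i*k,0),(i*k,6 if i%50 else 14),(0,0,255),1)
    for i in range(0,h,10):cv2.line(o,(0,i*k),(6 if i%50 else 14,i*k),(0,0,255),1)
    return o
a=np.hstack([c(t,245,150,80,75,5),c(t,365,230,80,75,5)])
cv2.imwrite('pics/ct.png',a)
b=np.hstack([c(s,190,185,100,120,4),c(s,345,170,100,120,4)])
cv2.imwrite('pics/cs.png',b)
E
```

```text
(no output)
```

View pics/ct.png

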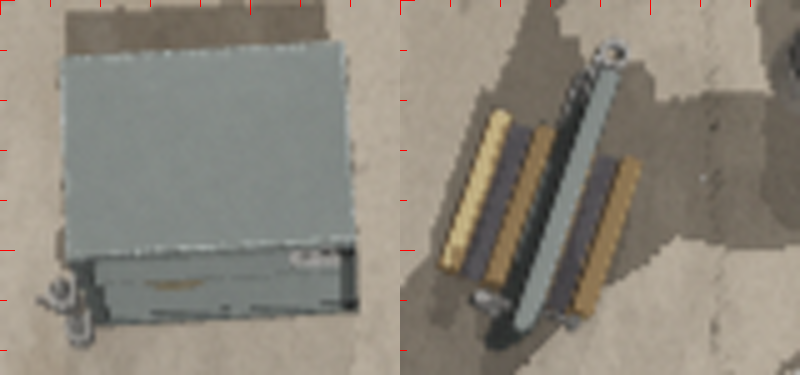

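View pics/cs.png

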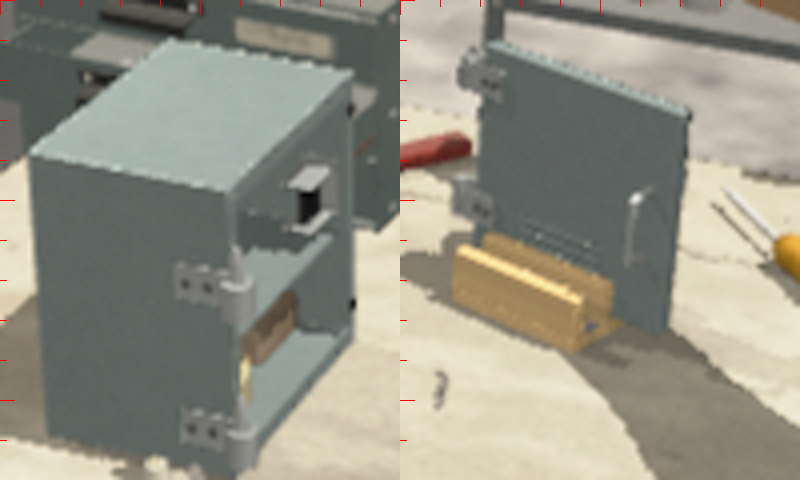

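```bash
python3 - <<'E'
from h import *
t=snap('top');s=snap('side')
def tri(a,b):
    o1,d1=ray(t,*a);o2,d2=ray(s,*b)
    k=np.linalg.lstsq(np.c_[d1,-d2],o2-o1,rcond=None)[0]
    p,q=o1+k[0]*d1,o2+k[1]*d2; return (p+q)/2*1000,np.linalg.norm(p-q)*1000
np.set_printoptions(precision=1,suppress=True)
print('cab corners',*[onz(t,u,v,.196)*1000 for u,v in[(257.4,161.6),(313.6,158.6),(316.2,198.6),(258.2,201.6)]])
print('side corners',*[onz(s,u,v,.196)*1000 for u,v in[(190+32/4,185+155/4),(190+170/4,185+42/4),(190+352/4,185+75/4),(190+228/4,185+190/4)]])
print('pins top',onz(t,257.4,207.6,.166)*1000,onz(t,260.6,215.6,.066)*1000)
print('pins side',onz(s,249,246.75,.166)*1000,onz(s,249.25,284,.066)*1000)
print('pin tri',tri((257.4,207.6),(249,246.75)))
print('door top ends',onz(t,408,244,.182)*1000,onz(t,389.8,296,.182)*1000)
print('door side ends',onz(s,345+90/4,170+43/4,.182)*1000,onz(s,345+288/4,170+112/4,.182)*1000)
print('knuckle top',onz(t,407.4,240.4,.168)*1000)
print('bottle/jar',onz(t,173,240,.2)*1000,onz(t,452,240,.084)*1000)
print(bot.observe()['time_s'])
E
```

```text
cab corners [763.9 211.7 196. ] [772.2  35.7 196. ] [643.2  28.4 196. ] [635.2 207.7 196. ]
side corners [756.5 219.9 196. ] [767.   43.5 196. ] [640.   37.4 196. ] [633.1 209.3 196. ]
pins top [623.3 213.3 166. ] [619.9 213.6  66. ]
pins side [623.7 218.7 166. ] [625.8 218.8  66. ]
pin tri (array([625.1, 214.1, 163.1]), np.float64(2.2406781888601253))
door top ends [ 501.2 -252.2  182. ] [ 342.4 -191.8  182. ]
door side ends [ 497.8 -240.9  182. ] [ 340.3 -186.2  182. ]
knuckle top [ 514.9 -253.   168. ]
bottle/jar [515.9 465.9 200. ] [ 529.9 -410.7   84. ]
0.2
```

```bash
cat >> h.py <<'E'
def status():
    st=bot.observe(); R=np.array(st['ee_rot']); p=np.array(st['eef_pos'])*1000
    print('t %.2f p %s yang %.2f F %s M %s w %.1f g %.1f'%(st['time_s'],np.round(p,1),np.degrees(np.arctan2(R[1,1],R[0,1])),np.round(st['contact_force'],1),np.round(st['ft_torque'],2),st['gripper_width']*1000,st['gripper_force']))
    return st,R,p
def togo(x,y,yang):
    "mm in tool axes as they now stand, and tool yaw to reach"
    st,R,p=status(); d=R.T@(np.array([x,y,p[2]])-p); a=np.degrees(np.arctan2(R[1,1],R[0,1]))
    print('shift',np.round(d,1),'yaw',round(-((yang-a+90)%180-90),2), 'q',np.round(st['joint_pos'],2))
E
python3 - <<'E'
from h import *
im=cv2.imread('pics/top0.png'); s=snap('top'); 
print([im[230+v//5,365+(u-400)//5].tolist() for u,v in[(600,110),(570,190),(540,280),(525,320),(560,170)]])
ref=im[230+190//5,365+170//5].astype(int)
m=np.zeros((480,640),np.uint8); roi=slice(236,300),slice(384,412)
m[roi]=(np.abs(im[roi].astype(int)-ref).max(2)<22)*255
n,l,st,c=cv2.connectedComponentsWithStats(m,connectivity=4); i=1+st[1:,4].argmax(); ys,xs=np.where(l==i)
r=cv2.minAreaRect(np.c_[xs,ys].astype(np.float32)); print(r,st[i])
B=np.array([onz(s,u,v,.182)*1000 for u,v in cv2.boxPoints(r)]);print(B.round(1),B.mean(0).round(1))
# centreline by rows
vs=np.arange(ys.min()+4,ys.max()-4); L=np.array([onz(s,xs[ys==v].mean(),v,.182)[:2]*1000 for v in vs]); f=np.polyfit(L[:,0],L[:,1],1); print('line',f,np.degrees(np.arctan(f[0])), 'y@421',np.polyval(f,421), np.median([ (ys==v).sum() for v in vs]))
E
```

```text
[[136, 139, 133], [135, 139, 133], [137, 140, 133], [135, 138, 133], [56, 56, 55]]
((397.8500061035156, 269.45001220703125), (3.7947335243225098, 54.074951171875), 18.434946060180664) [388 244  21  52 208]
[[ 347.  -185.   182. ]
 [ 503.8 -241.9  182. ]
 [ 500.  -252.8  182. ]
 [ 343.3 -195.8  182. ]] [ 423.5 -218.9  182. ]
line [ -0.36965928 -62.52126608] -20.287300711114437 y@421 -218.14782295734904 4.0
```

```bash
python3 -m crank '[[0,0,-20,8.5],[0,0,-20,8.5],[0,0,0,8.5],[0,0,0,8.5],[0,0,0,5],[0,0,0,0]]' 0.6 80; python3 -c "
from h import *
togo(422,-218.5,-110.2)"
```

```text
time_s: 0.85
eef_pos: [0.2014, -0.5915, 0.2712]
ee_rot: [[0.938, -0.346, -0.0], [-0.346, -0.938, 0.0], [-0.0, -0.0, -1.0]]
contact_force: [0.8, 0.7, 0.1]
gripper_width: 0.0513
gripper_force: 0.0
t 0.85 p [ 201.4 -591.5  271.2] yang -110.21 F [0.8 0.7 0.1] M [-0.01 -0.02  0.05] w 51.3 g 0.0
shift [  78.1 -426.3   -0. ] yaw -0.01 q [ 1.17  0.64 -0.    1.52  0.    0.98 -0.76]
```

```bash
python3 -m crank '[[8,-40,0,0],[8,-40,0,0],[8,-40,0,0],[8,-40,0,0],[8,-40,0,0],[8,-40,0,0],[8,-40,0,0],[8,-40,0,0]]' >/dev/null; python3 -m crank '[[7,-40,0,0],[7,-40,0,0],[0,-26.3,0,0],[0,0,0,0],[0,0,0,0],[0,0,0,0]]' 0.5 >/dev/null; python3 -c "
from h import *
togo(422,-218.5,-110.2)
t=snap('top');s=snap('side')
c=cv2.resize(t['frame'][210:310,345:445],None,fx=4,fy=4);d=cv2.resize(s['frame'][130:280,320:470],(400,400))
cv2.imwrite('pics/g.png',np.hstack([c,d]))"
```

```text
t 2.25 p [ 421.1 -219.9  271.3] yang -110.28 F [-0.5 -0.4  0.4] M [ 0.    0.03 -0.04] w 42.8 g 0.0
shift [ 0.3 -1.6 -0. ] yaw -0.08 q [ 0.38  0.44  0.01  1.96 -0.    0.75 -1.54]
```

View pics/g.png

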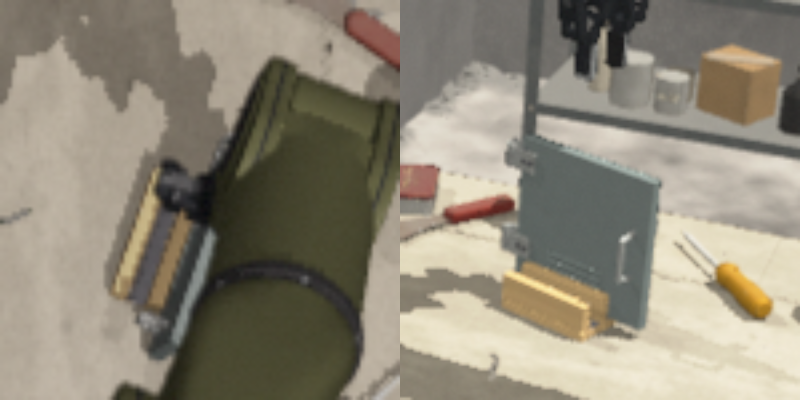

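The top view is blocked by the arm. The side view shows the gripper squarely above the door's middle, at about (590,50) in the crop. I'll descend and grip.

```bash
python3 -m crank '[[0,-1.6,30,0],[0,0,30,0],[0,0,20,0],[0,0,10,0],[0,0,10,0],[0,0,10,0],[0,0,10,0],[0,0,6,0]]'; python3 -m crank '[[0,0,0,0],[0,0,0,0],[0,0,0,0],[0,0,0,0],[0,0,0,0],[0,0,0,0],[0,0,0,0]]' 0 80; python3 -c "
from h import *
status()"
```

```text
time_s: 3.15
eef_pos: [0.4224, -0.2172, 0.1447]
ee_rot: [[0.938, -0.346, 0.0], [-0.346, -0.938, -0.0], [0.0, 0.0, -1.0]]
contact_force: [0.2, 0.6, 0.4]
gripper_width: 0.0427
gripper_force: 0.0
time_s: 3.85
eef_pos: [0.4224, -0.2174, 0.1455]
ee_rot: [[0.938, -0.346, 0.0], [-0.346, -0.938, -0.0], [0.0, 0.0, -1.0]]
contact_force: [-0.5, -0.5, 2.2]
gripper_width: 0.0132
gripper_force: 78.9
t 3.85 p [ 422.4 -217.4  145.5] yang -110.23 F [-0.5 -0.5  2.2] M [-0.3   0.24  0.01] w 13.2 g 78.9
```

```bash
python3 -m crank '[[0,0,-3,0],[0,0,-5,0],[0,0,-8,0],[0,0,-12,0],[0,0,-12,0],[0,0,-12,0],[0,0,-12,0],[0,0,-6,0]]' >/dev/null;python3 -m crank '[[0,0,0,0],[0,0,0,0]]' >/dev/null; python3 -c "
from h import *
status()
t=snap('top','tl.png');s=snap('side','sl.png')
print(onz(t,407,236,.236))
"
```

```text
t 4.85 p [ 422.1 -216.9  215.1] yang -110.20 F [-0.1  0.2 -5.9] M [ 0.05  0.04 -0.05] w 12.9 g 78.2
[ 0.51625461 -0.24153995  0.236     ]
```

```bash
python3 -m crank '[[0,0,0,-3],[0,0,0,-5],[0,-5,0,-6],[0,-10,0,-5],[4,-20,0,-3.7],[5,-30,0,0],[5,-35,0,0],[5,-35,0,0]]' >/dev/null;python3 -m crank '[[5,-40,0,0],[5,-40,0,0],[5,-40,0,0],[5,-40,0,0],[5,-35,0,0],[5,-35,0,0],[5,-30,0,0],[5,-20,0,0]]' >/dev/null; python3 -m crank '[[5,-10,0,0],[0,-3,0,0],[0,0,0,0],[0,0,0,0]]' >/dev/null; python3 -c "
from h import *
togo(465,212,-87.5)
t=snap('top','t2.png');s=snap('side','s2.png')
c=cv2.resize(t['frame'][150:300,190:340],(400,400),interpolation=2);d=cv2.resize(s['frame'][170:320,180:330],(400,400),interpolation=2)
cv2.imwrite('pics/h1.png',np.hstack([c,d]))"
```

```text
t 6.95 p [471.5 210.8 215. ] yang -87.64 F [-0.  -0.7 -5.4] M [-0.02 -0.    0.  ] w 12.8 g 78.4
shift [-6.4 -1.5  0. ] yaw -0.14 q [-0.49  0.57 -0.03  1.91  0.03  0.66 -2.07]
```

View pics/h1.png

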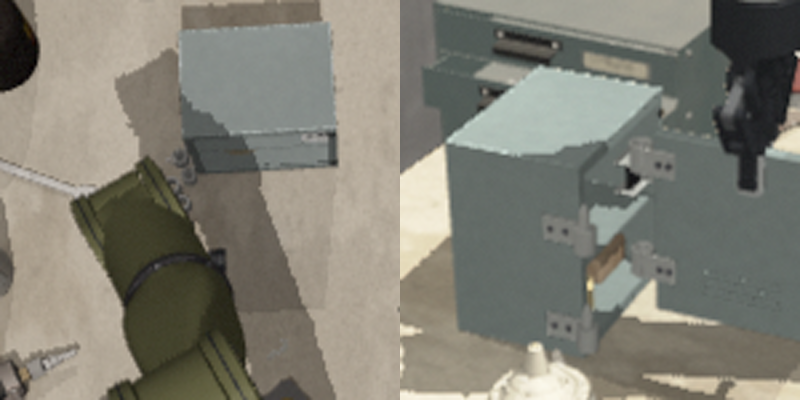

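The door is held upright beside the hinge. In the right-hand crop the knuckle tubes are at about (640,160) and (640,262), with the pin tips at (584,207) and (584,308). I'll zoom in to measure the offset.

```bash
python3 - <<'E'
import cv2,numpy as np
t=cv2.imread('pics/t2.png');s=cv2.imread('pics/s2.png')
def c(im,x,y,w,h,k):
    o=cv2.resize(im[y:y+h,x:x+w],None,fx=k,fy=k,interpolation=cv2.INTER_CUBIC)
    for i in range(0,w,5):cv2.line(o,(i*k,0),(i*k,4 if i%10 else 10),(0,0,255),1)
    for i in range(0,h,5):cv2.line(o,(0,i*k),(4 if i%10 else 10,i*k),(0,0,255),1)
    return o
cv2.imwrite('pics/z.png',np.hstack([c(t,240,200,40,60,10),c(s,240,215,50,75,8)]))
E
```

```text
(no output)
```

View pics/z.png

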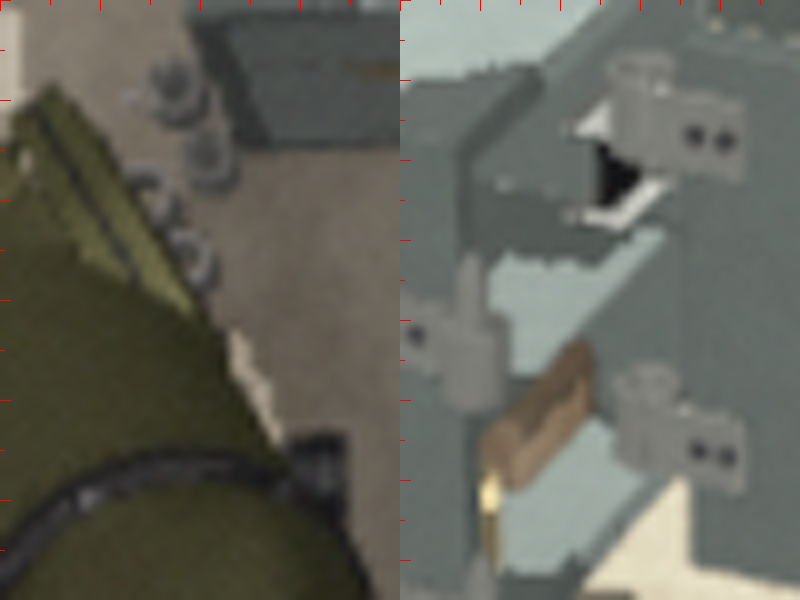

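```bash
python3 - <<'E'
from h import *
np.set_printoptions(precision=1,suppress=True)
t=snap('top');s=snap('side')
dz=.0696
print('top knu',onz(t,255.3,219.2,.168+dz)*1000,onz(t,259,226.2,.068+dz)*1000)
print('side knu',onz(s,270.25,222.75,.168+dz)*1000,onz(s,271,262,.068+dz)*1000)
print('top pins',onz(t,257.5,208.6,.160)*1000,onz(t,261,216,.060)*1000)
print('side pins',onz(s,248.9,246.9,.166)*1000,onz(s,250,283.75,.066)*1000)
st,R,p=status()
k=p+R@np.array([1,0,0])*99; print('kin knu',k)
for P in([624,216,166],[624,216,66]): print(proj(t,np.array(P)/1000),proj(s,np.array(P)/1000))
for z in(237.6,137.6): print(proj(t,np.array([k[0],k[1],z])/1000),proj(s,np.array([k[0],k[1],z])/1000))
E
```

```text
top knu [570.6 211.1 237.6] [569.5 210.7 137.6]
side knu [570.  216.5 237.6] [569.8 215.1 137.6]
top pins [621.5 213.6 160. ] [619.8 212.9  60. ]
side pins [623.5 219.4 166. ] [624.7 217.1  66. ]
t 7.15 p [471.8 211.8 215.3] yang -87.60 F [ 0.2  0.1 -4.3] M [-0.   0.1 -0. ] w 12.9 g 78.4
kin knu [570.7 215.9 215.3]
[256.5 207.4] [249.4 246.2]
[259.9 214.4] [250.5 283.6]
[253.7 219.2] [270.1 222.6]
[257.4 225.8] [270.5 262.1]
```

```bash
python3 -m crank '[[5,0,0,0],[10,0,0,0],[13,0,5,0],[13,0,8,0],[9,0,10,0],[3,-0.2,8,0],[0,0,5,0],[0,0,0,0]]' >/dev/null;  python3 - <<'E'
from h import *
status();t=snap('top','t3.png');s=snap('side','s3.png');t=t['frame'];s=s['frame']
def c(im,x,y,w,h,k):
    o=cv2.resize(im[y:y+h,x:x+w],None,fx=k,fy=k,interpolation=cv2.INTER_CUBIC)
    for i in range(0,w,5):cv2.line(o,(i*k,0),(i*k,4 if i%10 else 10),(0,0,255),1)
    for i in range(0,h,5):cv2.line(o,(0,i*k),(4 if i%10 else 10,i*k),(0,0,255),1)
    return o
cv2.imwrite('pics/z3.png',np.hstack([c(t,240,185,40,60,10),c(s,230,225,40,75,8)]))
E
```

```text
t 7.95 p [524.2 214.9 178.2] yang -87.53 F [-0.2  0.2 -4.2] M [-0.01  0.08  0.  ] w 13.5 g 78.4
```

View pics/z3.png

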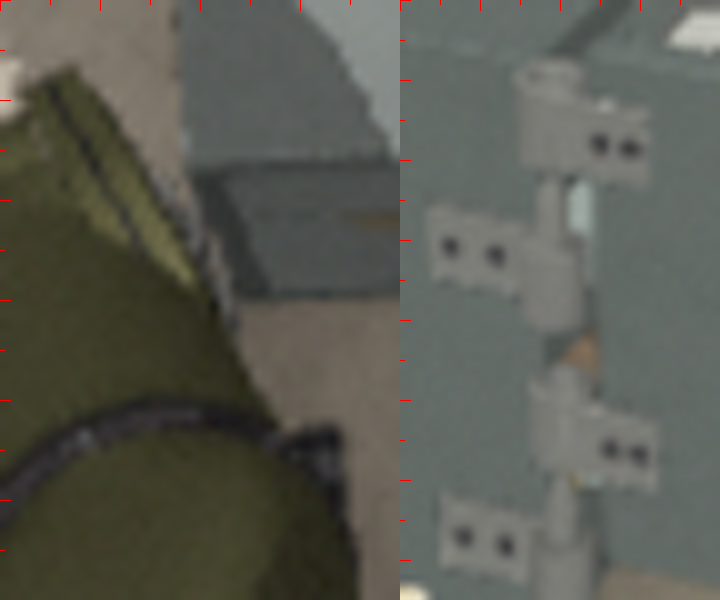

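The side crop shows both knuckles directly above their pins: the tube at x≈550 over the pin at 551, and the lower tube and pin both at 562. I'll lower gently and watch the force.

```bash
python3 -m crank '[[0,0.5,2,0],[0,0,3,0],[0,0,3,0],[0,0,3,0],[0,0,2,0],[0,0,1,0],[0,0,0,0]]'|grep -E 'force|pos'; python3 -c "
from h import *
status()"
```

```text
eef_pos: [0.5251, 0.2146, 0.1652]
contact_force: [0.3, 0.4, -4.9]
gripper_force: 78.4
t 8.75 p [525.1 214.6 165.2] yang -87.54 F [ 0.3  0.4 -4.9] M [-0.15 -0.21 -0.03] w 13.5 g 78.4
```

```bash
for i in 1; do python3 -m crank '[[0,0,2,0],[0,0,2,0],[0,0,1,0],[0,0,0,0]]'|grep -E '_force|pos'; python3 -m crank '[[0,0,2,0],[0,0,1,0],[0,0,0,0]]'|grep -E '_force|pos'; done;  python3 -c "
from h import *
status()"
```

```text
eef_pos: [0.5256, 0.2142, 0.1603]
contact_force: [2.3, -2.8, -4.1]
gripper_force: 78.4
eef_pos: [0.5255, 0.2143, 0.1573]
contact_force: [3.7, -3.5, -4.1]
gripper_force: 78.7
t 9.45 p [525.5 214.3 157.3] yang -87.57 F [ 3.7 -3.5 -4.1] M [-0.8  -1.21 -0.37] w 13.5 g 78.7
```

The pins push the door toward +x and −y, so I'll comply.

```bash
python3 -m crank '[[0.7,0.7,0,0],[0.5,0.5,0,0],[0,0,0,0]]'|grep -E '_force|pos'; python3 -c "
from h import *
status()"; python3 -m crank '[[0,0,1,0],[0,0,1,0],[0,0,1,0],[0,0,0,0]]'|grep -E '_force|pos';  python3 -c "
from h import *
status()"
```

```text
eef_pos: [0.5257, 0.214, 0.1572]
contact_force: [2.7, -2.2, -3.2]
gripper_force: 78.5
t 9.75 p [525.7 214.  157.2] yang -87.48 F [ 2.7 -2.2 -3.2] M [-0.61 -0.8  -0.2 ] w 13.2 g 78.5
eef_pos: [0.5258, 0.2138, 0.154]
contact_force: [2.1, -2.3, -4.2]
gripper_force: 78.5
t 10.15 p [525.8 213.8 154. ] yang -87.50 F [ 2.1 -2.3 -4.2] M [-0.46 -0.68 -0.05] w 13.3 g 78.5
```

```bash
python3 -m crank '[[0.8,1,0,0],[0,0,1,0],[0,0,1,0],[0,0,0,0]]'|grep -E '_force|pos'; python3 -c "
from h import *
status()"; python3 -m crank '[[0,0,1,0],[0,0,1,0],[0,0,0,0]]'|grep -E '_force|pos';  python3 -c "
from h import *
status()"
```

```text
eef_pos: [0.5262, 0.2131, 0.1519]
contact_force: [0.8, 0.8, -5.8]
gripper_force: 78.4
t 10.55 p [526.2 213.1 151.9] yang -87.47 F [ 0.8  0.8 -5.8] M [ 0.01 -0.07 -0.04] w 12.9 g 78.4
eef_pos: [0.5265, 0.2127, 0.15]
contact_force: [0.3, -0.2, -5.0]
gripper_force: 78.4
t 10.85 p [526.5 212.7 150. ] yang -87.51 F [ 0.3 -0.2 -5. ] M [-0.04  0.02 -0.02] w 13.1 g 78.4
```

Contact is free now. I'll keep lowering until Fz shows the door seated.

```bash
for i in 1; do python3 -m crank '[[0,0,1,0],[0,0,1,0],[0,0,0,0]]'|grep -E '_force|pos'; python3 -m crank '[[0,0,0.5,0],[0,0,0.5,0],[0,0,0,0]]'|grep -E '_force|pos';python3 -m crank '[[0,0,0.5,0],[0,0,0,0]]'|grep -E '_force|pos'; done;  python3 -c "
from h import *
status()"
```

```text
eef_pos: [0.527, 0.2127, 0.1484]
contact_force: [-1.0, 0.3, -2.9]
gripper_force: 78.8
eef_pos: [0.5269, 0.2128, 0.1478]
contact_force: [-3.0, 0.6, 2.7]
gripper_force: 79.5
eef_pos: [0.5269, 0.2128, 0.1475]
contact_force: [-3.6, -0.5, 7.0]
gripper_force: 80.1
t 11.65 p [526.9 212.8 147.5] yang -87.52 F [-3.6 -0.5  7. ] M [-0.19  0.14 -0.05] w 13.1 g 80.1
```

```bash
python3 -m crank '[[0,0,0,0],[0,0,0,0],[0,0,0,0],[0,0,0,0]]' 0.45|grep -E '_force|pos|width'; python3 -m crank '[[0,0,-5,0],[0,0,-10,0],[0,0,-15,0],[0,0,-20,0],[0,0,-20,0],[0,0,-10,0],[0,0,0,0]]' |grep -E '_force|pos|width'; python3 - <<'E'
from h import *
status();t=snap('top','t4.png')['frame'];s=snap('side','s4.png')['frame']
c=cv2.resize(t[150:300,190:340],(400,400),interpolation=2);d=cv2.resize(s[200:300,220:320],(400,400),interpolation=2)
cv2.imwrite('pics/h4.png',np.hstack([c,d]))
E
```

```text
eef_pos: [0.5271, 0.2127, 0.1467]
contact_force: [0.3, 0.8, -0.2]
gripper_width: 0.0385
gripper_force: 0.0
eef_pos: [0.5279, 0.2131, 0.2286]
contact_force: [-0.1, 0.1, 0.7]
gripper_width: 0.0382
gripper_force: 0.0
t 12.75 p [527.9 213.1 228.6] yang -87.52 F [-0.1  0.1  0.7] M [-0.   -0.05  0.01] w 38.2 g 0.0
```

View pics/h4.png

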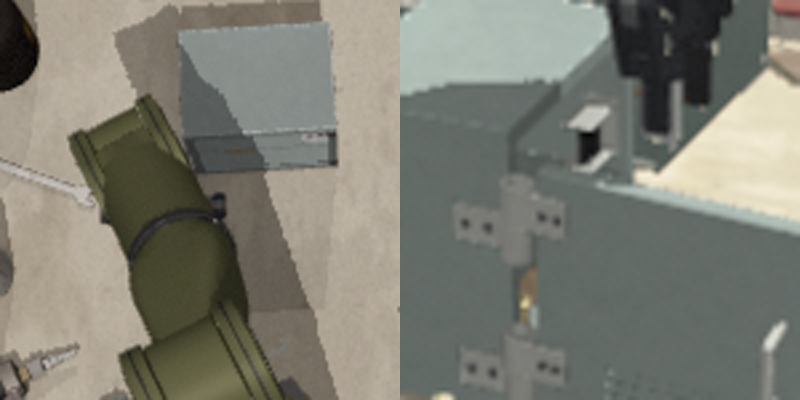

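The right-hand crop shows both knuckles sitting on their barrels with no gap, at about (515,260) and (517,365), and the door standing open. Next I'll go to the outer side near the free edge with the fingers shut.

```bash
python3 -m crank '[[-10,-10,0,0],[-20,-15,0,0],[-20,-15,0,0],[-15,-15,0,0],[-7,-7,0,0],[0,0,0,0],[0,0,0,0]]' 0 30|grep -E '_force|pos|width'; python3 -m crank '[[0,0,10,0],[0,0,20,0],[0,0,25,0],[0,0,20,0],[0,0,15,0],[0,0,0,0],[0,0,0,0]]' |grep -E '_force|pos|width'; python3 - <<'E'
from h import *
togo(453,232,-87.5)
E
```

```text
eef_pos: [0.4527, 0.271, 0.2265]
contact_force: [-0.0, -0.5, 0.3]
gripper_width: -0.0001
gripper_force: 0.0
eef_pos: [0.4527, 0.2708, 0.1364]
contact_force: [0.1, -0.1, 0.8]
gripper_width: -0.0
gripper_force: 0.0
t 14.25 p [452.7 270.8 136.4] yang -87.60 F [ 0.1 -0.1  0.8] M [-0.    0.01 -0.02] w -0.0 g 0.0
shift [-1.3 38.7  0. ] yaw -0.1 q [-0.61  0.71 -0.02  1.95  0.03  0.48 -2.19]
```

```bash
python3 -m crank '[[0,8,0,0],[0,10,0,0],[0,10,0,0],[0,5,0,0],[0,4,0,0],[0,3,0,0],[0,3,0,0]]' |grep -E '_force|pos'; python3 -c "
from h import *
togo(453,232,-87.5)"; python3 -m crank '[[-0.5,6,0,-2],[-1.1,12,0,-4],[-1.1,12,0,-4],[-1.1,12,0,-4],[-1.1,12,0,-4],[-1.1,12,0,-4],[-1.1,12,0,-4],[-0.5,6,0,-2]]' |grep -E '_force|pos';  python3 -c "
from h import *
status()
t=snap('top','t5.png');s=snap('side','s5.png')"
```

```text
eef_pos: [0.4542, 0.2287, 0.1369]
contact_force: [0.4, -0.1, 2.0]
gripper_force: 0.8
t 14.95 p [454.2 228.7 136.9] yang -87.50 F [ 0.4 -0.1  2. ] M [-0.   -0.02 -0.04] w -0.0 g 0.8
shift [-1.1 -3.3  0. ] yaw 0.0 q [-0.54  0.69 -0.03  2.01  0.05  0.45 -2.13]
eef_pos: [0.4684, 0.1448, 0.1369]
contact_force: [-0.2, 0.3, 0.1]
gripper_force: 0.2
t 15.75 p [468.4 144.8 136.9] yang -59.38 F [-0.2  0.3  0.1] M [0.1  0.01 0.06] w 0.3 g 0.2
```

```bash
python3 -m crank '[[-0.5,6,0,-2],[-1.1,12,0,-4],[-1.1,12,0,-4],[-1.1,12,0,-4],[-1.1,12,0,-4],[-1.1,12,0,-4],[-1.1,12,0,-4],[-0.5,6,0,-2]]' |grep -E '_force|pos';  python3 - <<'E'
from h import *
st,R,p=status()
H=np.array([625,216.5,0]); h=(R.T@(H-p*[1,1,0])); print('hinge in tool',h.round(1))
t=snap('top','t6.png')['frame'];s=snap('side','s6.png')['frame']
c=cv2.resize(t[150:250,235:335],(400,400),interpolation=2);d=cv2.resize(s[190:310,200:320],(400,400),interpolation=2)
cv2.imwrite('pics/h6.png',np.hstack([c,d]))
E
```

```text
eef_pos: [0.5191, 0.0793, 0.1366]
contact_force: [-0.8, -0.1, -0.3]
gripper_force: 0.0
t 16.65 p [519.1  79.3 136.6] yang -31.43 F [-0.8 -0.1 -0.3] M [0.05 0.02 0.03] w 0.0 g 0.0
hinge in tool [172.3  18.8  -0. ]
```

View pics/h6.png

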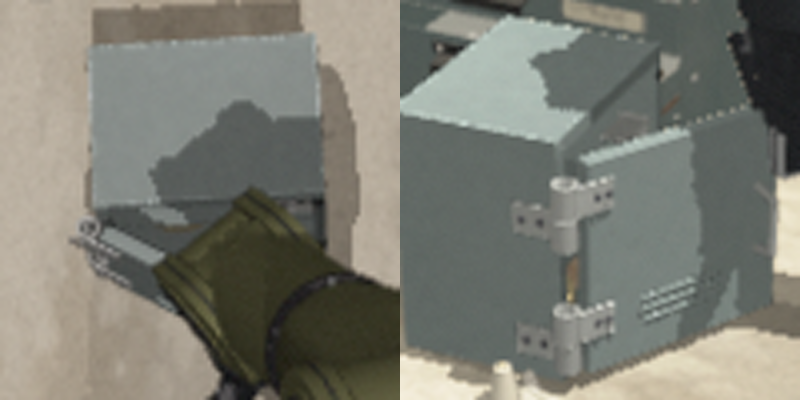

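The door follows the push and is about 34° open, with its knuckles still seated at about (565,215) and (568,330). I'll continue, slowly at the catch.

```bash
python3 -m crank '[[-0.5,6,0,-2],[-1.1,12,0,-4],[-1.1,12,0,-4],[-1.1,12,0,-4],[-1.1,12,0,-4],[-1.1,12,0,-4],[-0.5,6,0,-2]]' |grep -E '_force|pos';  python3 -m crank '[[-0.5,6,0,-2],[-0.5,6,0,-2],[-0.3,3,0,-1],[-0.3,3,0,-1],[0,0,0,0]]' |grep -E '_force|pos'; python3 - <<'E'
from h import *
st,R,p=status()
H=np.array([625,216.5,0]); h=(R.T@(H-p*[1,1,0])); print('hinge in tool',h.round(1))
E
```

```text
eef_pos: [0.5831, 0.048, 0.1365]
contact_force: [-0.3, -0.4, 0.8]
gripper_force: 0.0
eef_pos: [0.5991, 0.045, 0.1366]
contact_force: [-3.6, -1.2, 3.2]
gripper_force: 2.1
t 17.95 p [599.1  45.  136.6] yang -1.50 F [-3.6 -1.2  3.2] M [-0.11  0.56  0.  ] w -0.1 g 2.1
hinge in tool [172.1  21.4  -0.2]
```

Now at the catch, I'll push straight in along tool +y in small steps.

```bash
for i in 1; do python3 -m crank '[[0,3,0,-1],[0,3,0,-1],[0,0,0,0]]' |grep -E '_force|pos';  python3 -m crank '[[0,2,0,-1],[0,2,0,-1],[0,0,0,0]]' |grep -E '_force|pos'; done; python3 - <<'E'
from h import *
st,R,p=status()
H=np.array([625,216.5,0]); h=(R.T@(H-p*[1,1,0])); print('hinge in tool',h.round(1))
E
```

```text
eef_pos: [0.6044, 0.0441, 0.1367]
contact_force: [-8.8, -2.0, 6.6]
gripper_force: 0.4
eef_pos: [0.6042, 0.0427, 0.1366]
contact_force: [-19.1, -4.8, 15.8]
gripper_force: 1.1
t 18.55 p [604.2  42.7 136.6] yang 2.51 F [-19.1  -4.8  15.8] M [-0.67  2.64 -0.14] w -0.1 g 1.1
hinge in tool [172.7  28.4  -1.2]
```

```bash
python3 -m crank '[[0,-5,0,0],[0,-15,0,0],[0,-20,0,0],[0,0,-5,0],[0,0,-7,0],[0,0,0,0]]' |grep -E '_force|pos'; python3 - <<'E'
from h import *
togo(560,38,2.5)
t=snap('top','t7.png');s=snap('side','s7.png')
E
```

```text
eef_pos: [0.5731, 0.0435, 0.1502]
contact_force: [0.4, -0.6, 0.2]
gripper_force: 0.0
t 19.15 p [573.1  43.5 150.2] yang 2.46 F [ 0.4 -0.6  0.2] M [-0.01  0.03  0.07] w -0.1 g 0.0
shift [ -4.9 -13.3  -0.1] yaw -0.04 q [ 0.17  0.78 -0.56  1.79  0.59  0.74 -0.67]
```

```bash
python3 -m crank '[[0,-10,0,0],[0,-8,0,-8],[0,0,0,-8.5],[0,0,0,-8.5],[0,0,0,-8.5],[0,0,0,-8.5],[0,0,0,-8.5]]' |grep -E '_force|pos'; python3 -m crank '[[0,0,0,-8.5],[0,0,0,-8.5],[0,0,0,-8.5],[0,0,0,-8.5],[0,0,0,-5.5],[0,0,0,0],[0,0,0,0]]' |grep -E '_force|pos';python3 - <<'E'
from h import *
togo(560,45,92.5); st,R,p=status()
H=np.array([625,216.5,0]); print('hinge in tool',(R.T@(H-p*[1,1,0])).round(1))
# free edge of the door in the side view: project where shut door's top edge corner would be
t=snap('top','t8.png');s=snap('side','s8.png')
c,sn=np.cos(np.radians(2.5)),np.sin(np.radians(2.5))
for A in(0,1,2,3,4,6):
    a=np.radians(2.5-A); y=np.array([-np.sin(a),np.cos(a)]);x=np.array([np.cos(a),np.sin(a)])
    P=H[:2]-y*184-7*x; print(A,proj(t,[*P/1000,.182]).round(1),proj(s,[*P/1000,.182]).round(1))
E
```

```text
eef_pos: [0.5533, 0.042, 0.1486]
contact_force: [-0.2, 0.1, -0.2]
gripper_force: 0.0
eef_pos: [0.5529, 0.0419, 0.1486]
contact_force: [0.3, -0.6, -0.4]
gripper_force: 0.0
t 20.65 p [552.9  41.9 148.6] yang 92.31 F [ 0.3 -0.6 -0.4] M [-0.01  0.01  0.02] w 0.2 g 0.0
shift [-7.2  2.8  0. ] yaw -0.19 q [ 0.37  0.88 -0.96  1.84  0.91  0.93  0.59]
t 20.65 p [552.9  41.9 148.6] yang 92.31 F [ 0.3 -0.6 -0.4] M [-0.01  0.01  0.02] w 0.2 g 0.0
hinge in tool [-79.  171.5   0. ]
0 [315.  205.1] [283.9 209.1]
1 [315.  206.1] [285.  209.3]
2 [315.  207.1] [286.2 209.6]
3 [314.9 208.1] [287.3 209.8]
4 [314.9 209.1] [288.4 210.1]
6 [314.7 211.1] [290.7 210.7]
```

```bash
python3 -m crank '[[-8,0,0,0],[-12,0,0,0],[-12,0,0,0],[-8,0,0,0],[-4,0,0,0],[-2,0,0,0],[0,0,0,0]]' |grep -E 't_force|pos'; for i in 1; do python3 -m crank '[[-2,0,0,0],[-2,0,0,0],[0,0,0,0]]' |grep -E 't_force|pos';  python3 -m crank '[[-2,0,0,0],[-2,0,0,0],[0,0,0,0]]' |grep -E 't_force|pos'; done; python3 - <<'E'
from h import *
st,R,p=status()
H=np.array([625,216.5,0]); print('hinge in tool',(R.T@(H-p*[1,1,0])).round(1))
E
```

```text
eef_pos: [0.5985, 0.044, 0.1487]
contact_force: [-0.2, -0.1, -0.3]
eef_pos: [0.6028, 0.0441, 0.1488]
contact_force: [0.5, -0.4, -0.2]
eef_pos: [0.6069, 0.0444, 0.1488]
contact_force: [-0.2, 0.3, 0.3]
t 22.05 p [606.9  44.4 148.8] yang 92.46 F [-0.2  0.3  0.3] M [0.03 0.02 0.03] w 0.1 g 0.0
hinge in tool [-25.4 171.2   0. ]
```

```bash
python3 -m crank '[[-2,0,0,0],[-2,0,0,0],[0,0,0,0]]' |grep -E 't_force|pos';  python3 -m crank '[[-1.5,0,0,0],[-1.5,0,0,0],[0,0,0,0]]' |grep -E 't_force|pos';  python3 -m crank '[[-1,0,0,0],[-1,0,0,0],[0,0,0,0]]' |grep -E 't_force|pos'; python3 - <<'E'
from h import *
st,R,p=status()
H=np.array([625,216.5,0]); print('hinge in tool',(R.T@(H-p*[1,1,0])).round(1))
E
```

```text
eef_pos: [0.6109, 0.0445, 0.1488]
contact_force: [-0.2, -0.1, -0.1]
eef_pos: [0.6138, 0.0447, 0.1488]
contact_force: [-0.3, -0.3, 0.7]
eef_pos: [0.6157, 0.0447, 0.1488]
contact_force: [-0.9, -0.1, 0.2]
t 22.95 p [615.7  44.7 148.8] yang 92.48 F [-0.9 -0.1  0.2] M [ 0.   -0.07 -0.01] w 0.1 g 0.0
hinge in tool [-16.7 171.2  -0. ]
```

```bash
for i in 1; do python3 -m crank '[[-1,0,0,0],[-1,0,0,0],[0,0,0,0]]' |grep -E 't_force|pos';  python3 -m crank '[[-1,0,0,0],[-1,0,0,0],[0,0,0,0]]' |grep -E 't_force|pos';  python3 -m crank '[[-1,0,0,0],[-1,0,0,0],[0,0,0,0]]' |grep -E 't_force|pos'; done; python3 - <<'E'
from h import *
st,R,p=status()
H=np.array([625,216.5,0]); print('hinge in tool',(R.T@(H-p*[1,1,0])).round(1))
E
```

```text
eef_pos: [0.6178, 0.0448, 0.1488]
contact_force: [-0.1, -0.0, -0.6]
eef_pos: [0.6179, 0.0448, 0.1487]
contact_force: [-5.4, -0.7, 2.8]
eef_pos: [0.6179, 0.0448, 0.1487]
contact_force: [-11.2, -1.4, 7.5]
t 23.85 p [617.9  44.8 148.7] yang 92.57 F [-11.2  -1.4   7.5] M [-0.24  2.02  0.  ] w 0.2 g 5.3
hinge in tool [-14.8 171.2  -0.4]
```

```bash
python3 -m crank '[[5,0,0,0],[15,0,0,0],[25,0,0,0],[30,0,0,0],[30,0,0,0],[20,0,-20,0],[20,0,-20,0],[0,0,0,0]]' |grep -E 't_force|pos'; python3 - <<'E'
from h import *
t=snap('top','t9.png');s=snap('side','s9.png')
# side view: columns of the door's free vertical edge at rows 215..235; compare gradients
g=cv2.cvtColor(s['frame'],cv2.COLOR_BGR2GRAY).astype(int)
for v in range(206,236,4): print(v,g[v,268:300].tolist())
g=cv2.cvtColor(t['frame'],cv2.COLOR_BGR2GRAY).astype(int)
for u in (270,285,300,308): print(u,g[194:220,u].tolist())
H=np.array([625,216.5])
for A in(0,3):
    a=np.radians(2.5-A); y=np.array([-np.sin(a),np.cos(a)]);x=np.array([np.cos(a),np.sin(a)])
    for r in(50,100,150,180):
        print(A,r,[proj(t,[*(H-y*r+k*x)/1000,.182]).round(1).tolist() for k in(-7,7)])
    print([proj(s,[*(H-y*184-7*x)/1000,z]).round(1).tolist() for z in(.184,.16,.13)])
E
```

```text
eef_pos: [0.476, 0.0392, 0.1908]
contact_force: [0.4, 0.2, 0.2]
206 [104, 106, 106, 106, 104, 102, 91, 82, 80, 78, 125, 129, 122, 110, 103, 104, 97, 91, 93, 92, 91, 91, 92, 93, 91, 92, 90, 88, 88, 88, 90, 90]
210 [106, 101, 92, 82, 79, 80, 86, 93, 98, 82, 96, 105, 125, 134, 133, 112, 94, 92, 92, 91, 92, 92, 90, 89, 89, 87, 88, 85, 88, 89, 90, 88]
214 [81, 83, 89, 98, 96, 91, 85, 83, 84, 85, 87, 85, 81, 80, 80, 87, 89, 90, 91, 104, 106, 95, 90, 90, 87, 89, 86, 86, 89, 88, 88, 88]
218 [100, 93, 86, 85, 85, 84, 87, 85, 80, 78, 80, 79, 80, 78, 80, 90, 90, 87, 91, 91, 90, 89, 89, 88, 89, 87, 88, 86, 89, 88, 88, 89]
222 [85, 87, 85, 82, 80, 78, 79, 78, 79, 81, 80, 80, 80, 80, 80, 84, 87, 88, 90, 90, 88, 91, 89, 88, 87, 88, 85, 86, 88, 89, 89, 88]
226 [94, 81, 80, 79, 79, 78, 80, 80, 79, 79, 80, 80, 80, 79, 81, 81, 84, 87, 87, 87, 86, 88, 87, 87, 87, 85, 88, 89, 88, 87, 88, 89]
230 [103, 85, 78, 80, 78, 80, 80, 80, 79, 78, 79, 80, 79, 80, 81, 82, 83, 87, 86, 87, 87, 88, 87, 84, 85, 85, 86, 86, 87, 144, 203, 219]
234 [117, 92, 79, 78, 79, 79, 78, 79, 78, 79, 80, 79, 98, 98, 91, 85, 86, 86, 8
[... 230 characters left out ...]
9, 83, 81, 81, 62, 78, 80, 82, 81, 81, 82, 80, 74, 121, 120, 90, 151, 165]
300 [94, 94, 95, 95, 99, 75, 77, 78, 79, 81, 81, 66, 55, 56, 54, 56, 55, 55, 54, 52, 51, 49, 51, 76, 72, 65]
308 [94, 95, 96, 98, 90, 70, 79, 81, 81, 83, 84, 60, 53, 55, 54, 56, 74, 79, 59, 65, 80, 84, 67, 59, 82, 87]
0 50 [[271.9, 207.3], [271.8, 202.9]]
0 100 [[288.0, 206.5], [287.8, 202.1]]
0 150 [[304.1, 205.6], [303.9, 201.3]]
0 180 [[313.7, 205.2], [313.5, 200.8]]
[[283.9, 208.4], [283.9, 217.0], [283.9, 227.6]]
3 50 [[271.8, 208.1], [271.9, 203.7]]
3 100 [[287.9, 208.1], [288.0, 203.7]]
3 150 [[304.0, 208.1], [304.0, 203.7]]
3 180 [[313.7, 208.1], [313.7, 203.7]]
[[287.3, 209.1], [287.3, 217.7], [287.2, 228.3]]
```

Top view numbers put the door's outer edge at rows 207 down to 204.9, which matches fully shut rather than 3° open. The side view puts the free edge at column 284, as predicted. The door is shut and the robot is clear of it.

```bash
python3 -c "
from rig import bot
print(bot.close_job())"
```

```text
the job is handed in; nothing more can be done
None
```

The door is back on its hinges, lowered gently until both knuckles sat on their pins, then pushed shut to a hard stop. The last camera check matched fully shut, and I handed in at about 25 s; the snap into the catch is inferred rather than seen, and no verdict came back.

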